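Open the double doors of the tea cupboard

TASK

Open up the small tea cupboard on the hotel sideboard for restocking: swing both of its doors wide, each standing about square to the cupboard's front or further, and leave them so. The right-hand door (seen from the robot) is latched, and its cover strip laps over the left one: turn the lever down, open the right door first, then the left. Leave the things standing on and around the cupboard where they are.

Things in the scene. Friction and masses are not known exactly. Their poses are not given: they have to be found in the camera images.
- cupboard: fixed cherry-wood cupboard, white glass top; origin under its middle on the table; x from doors to back, y to the left, z up. 420 mm wide (y), x = -120 to 80, 275 high. Door faces at x = -139 mm; doors 206 wide, 18 thick, z = 45 to 250 mm. The top (440 wide, z = 255 to 275) overhangs to x = -165 mm, so handles are reached with the tool tilted 20 degrees or more, leaning back to the robot.
- leaf_right (a joint): right-hand door: 0 closed, grows as it opens towards the robot, to 1.75 rad, about an upright hinge line at its outer (right) front edge. Latched when closed. An upright wooden cover strip, 36 mm wide and 9 mm proud, on its free edge laps 22 mm over the left door. Light hinge friction (0.06 N m): it stays where it is left.
- leaf_left (a joint): left-hand door, hinged at its outer (left) front edge: 0 closed, to 1.75 rad open, friction as the other. No latch of its own: it is held only by the right door's cover strip and is free once the right door stands open by more than about 0.5 rad. A fixed wooden tissue cube (130 mm) stands beside the cupboard's left side, out of its way.
- latch (a joint): steel lever on the right door's front: 0 level (latched, pointing to the right, towards the hinge; starts at 0 to 0.2), 1.571 rad hanging straight down. Its inner cam holds the door until the lever is turned down past about 0.9 rad. Stiff (0.12 N m): it stays where it is left. Turned down, it serves as the door's handle.
- latch_pivot (a point): point on the lever's turning axis (square to the door's face), on the centre line of the lever bar: 45 mm in front of the door's face, 165 mm above the table, 149 mm from the right hinge line, 60 mm from the joint between the closed doors. Moves with the door.
- latch_tip (a point): centre of the lever's free end: the lever is a round steel bar of 14 mm diameter, 95 mm from latch_pivot to here, its centre line 45 mm in front of the door's face; a hub of 22 mm diameter joins it to the door at the pivot only.
- leaf_right_hinge (a point): point on the right door's hinge line, 165 mm above the table, in the plane of the closed doors' front faces, 209 mm from the cupboard's middle.
- leaf_left_hinge (a point): the same point on the left door's hinge line.
- pull_mid (a point): middle of the left door's fixed upright pull: a round steel bar of 14 mm diameter, its straight part 120 mm long (z = 105 to 225 mm), its centre line 45 mm in front of the door's face, 149 mm from the left hinge line, on 10 mm posts 52 mm above and below this point. Moves with the door.
- water: green glass water bottle, 62 mm diameter, 190 mm high, on the table to the right, origin under its centre
- mug_a: white mug, 78 mm diameter, 90 mm high, origin under its centre; on the cupboard's top
- mug_b: a second such mug on the cupboard's top
- remote: black television remote, 165 by 46 by 18 mm, lying on the table in front of the cupboard (the doors swing clear above it), origin under its centre
- notepad: white notepad, 148 by 105 by 10 mm, lying on the table in front of the cupboard (the doors swing clear above it), origin under its centre
- tumbler: glass tumbler, 72 mm diameter, 95 mm high, on the cupboard's top between the mugs, origin under its centre
- coffee_jar: amber glass jar with a steel lid, 80 mm diameter, 130 mm high, on the table to the left, origin under its centre

How it is judged:
By the outcome, as a careful person would: the job done as asked, in the order asked, and still so for the second after the job is handed in, with the robot touching nothing.
It also fails if it takes over 72 s, if anything falls off the work surface, if the arm or the gripper's body presses on something with over 40 N, if the wrist force passes 120 N, or if a joint passes its speed limit or range.

ROBOT

A 6-joint arm with a two-finger parallel gripper is mounted at the origin on the work surface. World frame = base frame: x ahead of the robot, y to its left, z up, the work surface at z = 0. Lengths are in mm, angles in rad, forces in N, time in s.
With the tool pointing down it reaches from about 250 to 850 mm from the base axis. Payload 12.5 kg.
Tool frame: the origin (TCP) lies at the very end of the fingers, on their centre line; the grasp point (between the pads) lies arm.grasp_offset behind it (arm.grasp_offset is the distance from the TCP to the grasp point, in mm); x points along the fingers, z is the direction in which the jaws open and shut, and the axes are right-handed (so a half turn about x gives the same grasp; the last joint's range is limited). The gripper opens to 93 mm and grips with 3 to 60 N. Pads are 15 mm wide; open, the fingers measure 128 mm over their backs; the gripper's body (75 mm by 188 mm) begins 65 mm behind the grasp point.
Start: joints at [1.02, 0.351, 1.652, -0, 1.139, -0.085], TCP at [246.994, 491.405, 218.633] pointing down, gripper open.
Joint ranges: [-2.75, 2.75], [-0.79, 2.1], [0.01, 2.65], [-1.57, 4.71], [0.07, 3.14], [-2.87, 2.87]. Speed limits (rad/s): [2.22, 2.22, 2.79, 3.14, 3.14, 3.14].

INTERFACE

Orientations are given as a rotation vector (axis times angle).
In Python, from workcell import arm gives the robot as it stands.
- The arm moves only by the shell command python3 -m pendant 'ROWS' [OPENING] [FORCE]. ROWS is JSON, a list of rows, each a list of 4 numbers: the shift along the tool's x, y, z in m, then the turn about the tool's x in rad. In form: [[x, y, z, spin], ...]. A call has 1 to 10 rows; each row shifts and turns the commanded pose from where the row before left it, along the tool's axes as they then stand; what a row does not reach is not made up. A row lasts 1/10 s, in which the tool goes at most 50 mm and 8.59 degrees, less where a joint would pass 70% of its speed; a pose out of reach is approached as far as the arm can. A call is refused whole if a number of a shift passes 0.05 or a number of a turn 0.15, either way. A call with a gripper value outside its range is refused whole. OPENING is the opening in per cent of the stroke, from 0 (shut) to 100 (fully open), set as the call begins (- or left out, the last holds). The fingers move at their own pace and stop on an object; FORCE is the grip in N (left out, the last holds). Time passes only in rows, so rows that do not move let the fingers close. It gives the time, the measured TCP pose, the force and the opening at its end, in the units of the state.
- arm.observe(): the state, without advancing time (a new reading comes with each control period).
- arm.capture(name): name is "scene" or "top" or "wrist"; returns the picture (480x640x3 uint8, red, green, blue); there is no depth.
- arm.camera_model(name): a dict with "vertical_fov" (degrees; the focal length in pixels is half the picture's height over the tangent of half this angle, whatever the lens; pixels are square), "cx", "cy" (the principal point, pixels), "origin" and "orientation" of the camera in the world. Camera axes: x right, y down, z forward; pixel columns grow to the right and rows downward; lengths in mm; the calibration is good to about 2 mm. The wrist camera is an equidistant fisheye: a pixel r from the principal point sees the ray r / f radians off the axis. A picture is of the moment at which its call begins: read the wrist's pose just before it. camera_model takes no time and is no camera call; for the wrist camera it gives the pose at the moment of the call.
- arm.close_job(): hands the job in, once; it reports no verdict.
Trained networks look in the newest picture that a camera, given by its name, has taken for a name from the list of things; names that differ only in an ending like _2 or _b are one class to them, and where a whole thing is asked for, a point or a joint stands for the part that bears it (a point fixed in the world has none). Each returns a list of dicts, best first, with "score" (0 to 1); they miss things now and then, are a little off and sometimes report something else, mostly with a low value. They report only what shows in the picture. A call takes as long as a camera call.
- arm.look_for(camera, query): "bbox" ([left, top, width, height] in pixels, round what is visible of it).
- arm.trace(camera, query): "pixels" (480x640 bool, what is visible of it) and "bbox" ([left, top, width, height] in pixels, round what is visible of it).
- arm.tip_of(camera, query): "centre" ([row, column] in pixels: a listed point, or the origin of a listed thing).
The state is a dict: "t": time; "joint_pos": joint angles; "joint_vel": joint speeds; "joint_torque": joint torques, N m; "ee_pos": TCP position; "tool_rot": TCP orientation; "contact_force": force on the tool from outside, world axes, zero at the start; "torque": the same for the moment, N m; "grip_width": finger opening in mm.
Only numpy, scipy, OpenCV 4.12 (cv2) and the standard library are available. Lean on these libraries where they do the work, as an engineer would, in place of code of your own. Each camera call takes 0.05 s, during which the arm holds its last target. There are 200 camera calls.

## Working session

There is one attempt and no reset: what is moved stays moved. The work goes in short steps, Python scripts to look and compute and a shell command to move; the robot and the scene stay as the last step left them, time stands still between calls to the robot, and variables do not carry over. Pictures are saved under pics/ and viewed, about 8 in all and at most 12, crops included, and the job is handed in when it is done.

```bash
ls; mkdir -p pics; python3 - <<'E'
from workcell import arm
import cv2,numpy as np
print(arm.observe(), arm.grasp_offset)
for c in("scene","top"):
    im=arm.capture(c); cv2.imwrite(f"pics/{c}0.png",im[:,:,::-1]); print(c,arm.camera_model(c))
    for q in("latch_pivot","latch_tip","leaf_right_hinge","leaf_left_hinge","pull_mid","cupboard","water","coffee_jar","mug_a","tumbler"):
        r=arm.tip_of(c,q); print(q,[(np.round(d["centre"]),round(d["score"],2)) for d in r[:2]])
E
```

```text
pics
{'t': 0.0, 'joint_pos': array([ 1.02041612e+00,  3.51242012e-01,  1.65240930e+00,  1.74615925e-06,
        1.13910547e+00, -8.46041655e-02]), 'joint_vel': array([ 0.00049158, -0.00040964,  0.00029819,  0.00042389, -0.00138418,
        0.0003346 ]), 'joint_torque': array([ 7.43498931e-04, -4.97327471e+01, -2.85258061e+01,  6.99254614e-02,
        2.56819383e-02, -8.54896416e-05]), 'ee_pos': array([246.81441742, 491.13031529, 218.10388991]), 'tool_rot': array([-0.86020477,  1.39531551,  0.85934695]), 'contact_force': array([-0.4771279 , -0.21212658, -0.02686115]), 'torque': array([-0.01335189, -0.0221185 ,  0.02858191]), 'grip_width': 92.77442924200878} 18.8
scene {'vertical_fov': 57.10423976737992, 'cx': 321.78690079113386, 'cy': 234.57412883285357, 'origin': array([ 772.01922726,  605.0847166 , 1475.10669289]), 'orientation': array([-0.37196793, -2.98798719,  0.66227781])}
latch_pivot [(array([222., 339.]), 0.59)]
latch_tip [(array([197., 332.]), 0.52)]
leaf_right_hinge []
leaf_left_hinge [(array([194., 290.]), 0.49), (array([301., 348.]), 0.44)]
pull_mid [(array([256., 351.]), 
[... 351 characters left out ...]
in': array([2.51404218e+02, 3.46270106e-01, 2.08177730e+03]), 'orientation': array([-2.14027643,  2.09975547, -0.194081  ])}
latch_pivot []
latch_tip [(array([260., 348.]), 0.64), (array([300., 273.]), 0.27)]
leaf_right_hinge [(array([246., 371.]), 0.94), (array([198., 305.]), 0.34)]
leaf_left_hinge [(array([210., 350.]), 0.73), (array([247., 248.]), 0.69)]
pull_mid [(array([261., 288.]), 0.74), (array([246., 243.]), 0.52)]
cupboard [(array([302., 272.]), 0.55)]
water [(array([278., 479.]), 0.7), (array([260., 290.]), 0.67)]
coffee_jar [(array([285., 157.]), 0.6), (array([294., 330.]), 0.59)]
mug_a [(array([215., 256.]), 0.8), (array([214., 352.]), 0.62)]
tumbler [(array([201., 307.]), 0.7)]
```

View pics/scene0.png

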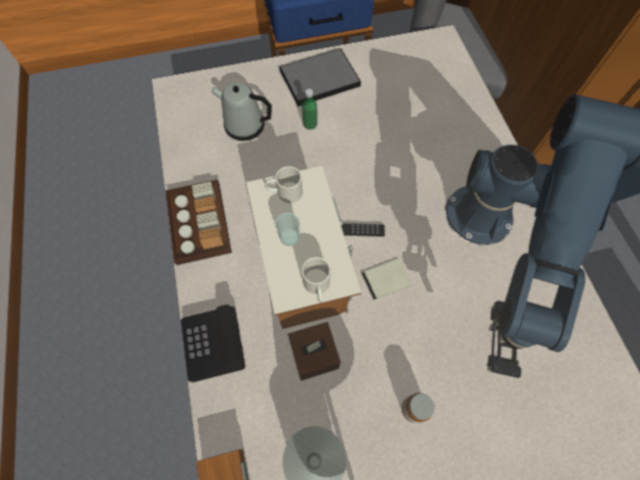

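View pics/top0.png

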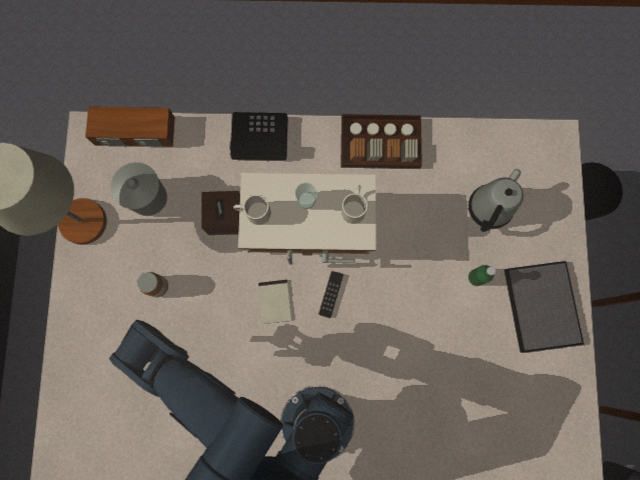

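The top view shows the cupboard's top at columns 239–377, rows 173–250, the pull near (290,257) and the lever from (323,257) towards the right. The scene view has the top's corners near (248,181), (322,168), (359,294) and (272,308). The bottle and jar are well off to the sides. Next I fit the cupboard's pose.

```bash
cat > h.py <<'E'
import numpy as np, cv2
from scipy.spatial.transform import Rotation as R
from scipy.optimize import least_squares
def proj(m,P):
    P=np.atleast_2d(P).astype(float); q=(P-m["origin"])@R.from_rotvec(m["orientation"]).as_matrix()
    f=240/np.tan(np.radians(m["vertical_fov"])/2)
    return np.c_[m["cx"]+f*q[:,0]/q[:,2], m["cy"]+f*q[:,1]/q[:,2]]
def w(p,L): # cupboard->world, p=x,y,yaw
    c,s=np.cos(p[2]),np.sin(p[2]); L=np.atleast_2d(L)
    return np.c_[p[0]+c*L[:,0]-s*L[:,1], p[1]+s*L[:,0]+c*L[:,1], L[:,2]]
E
python3 - <<'E'
from h import *
from workcell import arm
mt,ms=arm.camera_model("top"),arm.camera_model("scene")
T=np.array([[-165,220,275],[-165,-220,275]]); B=lambda xb:np.array([[xb,-220,275],[xb,220,275]])
ot=np.array([[238.5,248],[376,250],[377,174.5],[240.5,173]]); os=np.array([[359,294],[322,168],[248,181],[272,308]])
# extra: lever pivot/tip/pull
X=np.array([[-184,60,165.]]); 
def res(p):
    L=np.r_[T,B(p[3])]; L=L[[0,1,2,3]]
    a=(proj(mt,w(p,L))-ot)*1; b=(proj(ms,w(p,L))-os)
    return np.r_[a.ravel(),b.ravel()]
s=least_squares(res,[600,0,0,80],loss="soft_l1",x_scale=[100,100,.1,50]); p=s.x
print(p,np.round(res(p).reshape(-1,2),1).tolist())
np.save("p.npy",p[:3])
names=dict(pull=[-184,60,165],pivot=[-184,-60,165],tip=[-184,-155,165],hr=[-139,-209,165],hl=[-139,209,165])
for n,v in names.items(): print(n,w(p,v).round(),proj(mt,w(p,v)).round(1),proj(ms,w(p,v)).round(1))
for n,f,m,(x0,y0,x1,y1) in(("top","pics/top0.png",mt,(225,160,395,290)),("scene","pics/scene0.png",ms,(240,150,400,320))):
    im=cv2.imread(f); k=4; c=cv2.resize(im[y0:y1,x0:x1],None,fx=k,fy=k,interpolation=cv2.INTER_CUBIC)
    for v in list(names.values())+list(T)+list(B(p[3])):
        u=(proj(m,w(p,v))[0]-[x0,y0]+.5)*k; cv2.circle(c,tuple(u.astype(int)),3,(0,0,255),1)
    if n=="scene": c=cv2.resize(c,None,fx=.88,fy=.88)
    cv2.imwrite(f"pics/{n}1.png",c[:600,:800])
E
```

```text
[ 7.32658600e+02  4.39109225e+01 -1.02976159e-02  8.13733864e+01] [[-0.5, -2.3], [-0.2, -0.3], [-0.4, 0.9], [1.7, -1.3], [0.4, -1.2], [0.5, -2.2], [-0.7, -0.1], [1.8, 4.9]]
pull [[549. 106. 165.]] [[289.6 258.4]] [[348.7 255.2]]
pivot [[548. -14. 165.]] [[325.1 259.4]] [[339.3 222.7]]
tip [[ 547. -109.  165.]] [[353.3 260.2]] [[332.2 198.5]]
hr [[ 592. -164.  165.]] [[369.5 247.5]] [[315.8 187.9]]
hl [[596. 254. 165.]] [[246.2 244. ]] [[347.3 302.3]]
```

View pics/top1.png

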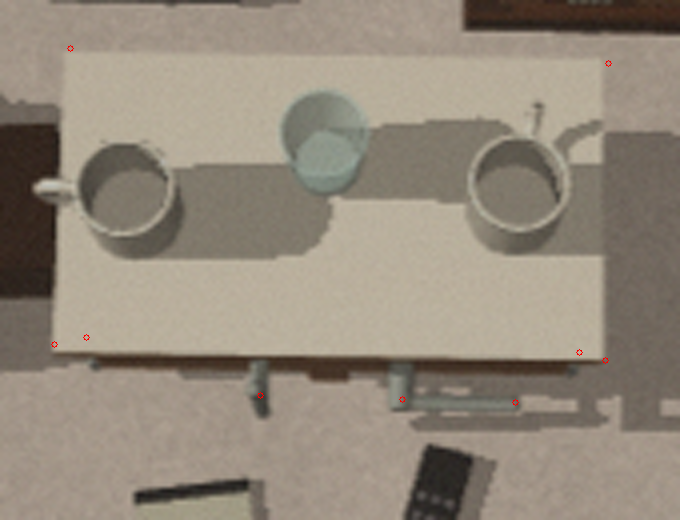

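The reprojected points sit on the lever (403–517, 402) and the pull to within a few mm. Only the front-left corner is about 2 px off, so I refit from the top view alone, then work out the kinematic plan.

```bash
python3 - <<'E'
from h import *
from workcell import arm
mt,ms=arm.camera_model("top"),arm.camera_model("scene")
L=np.array([[-165,220,275],[-165,-220,275],[80,-220,275],[80,220,275],[-184,-60,165],[-184,-155,165]])
ot=np.array([[238,248],[375.7,249.8],[375.6,174.7],[241.,172.7],[325.5,260],[353.8,260.2]])
s=least_squares(lambda p:(proj(mt,w(p,L))-ot).ravel(),[730,40,0],x_scale=[100,100,.1]);p=s.x
print(p,s.fun.reshape(-1,2).round(1).tolist()); np.save("p.npy",p)
for v in([-184,60,165],[-184,-60,165],[-184,-155,165],[-139,-209,165],[-139,209,165]): print(w(p,v).round(),proj(ms,w(p,v)).round(1))
print(proj(ms,w(p,L)).round(1).tolist())
r=arm.observe(); M=R.from_rotvec(r["tool_rot"]).as_matrix(); print(M.round(3))
print(arm.camera_model("wrist"))
E
```

```text
[7.30668003e+02 4.59044640e+01 4.57797225e-03] [[0.1, -0.7], [0.2, -0.5], [0.0, 0.7], [0.1, 0.9], [-0.2, -0.3], [-0.3, -0.1]]
[[546. 105. 165.]] [[349.5 254.8]]
[[547. -15. 165.]] [[339.5 222.4]]
[[ 547. -110.  165.]] [[332.1 198.3]]
[[ 593. -164.  165.]] [[315.4 187.9]]
[[591. 254. 165.]] [[348.9 301.8]]
[[361.1, 292.2], [322.1, 165.7], [247.5, 181.8], [276.4, 313.4], [339.5, 222.4], [332.1, 198.3]]
[[-0.    -0.893  0.449]
 [-0.     0.449  0.893]
 [-1.     0.    -0.   ]]
{'vertical_fov': 65.70646984690485, 'cx': 320.2865340691349, 'cy': 240.99593888385954, 'origin': array([181.39807732, 524.69489947, 383.92482795]), 'orientation': array([2.47220963, 1.52613346, 0.20837838])}
```

View pics/scene1.png

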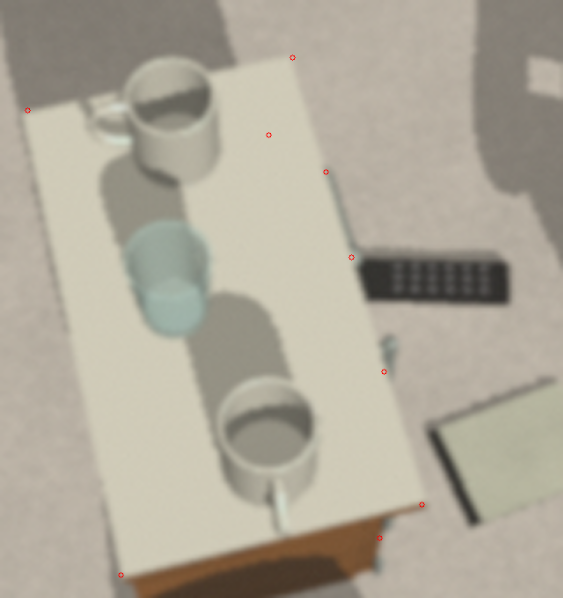

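The rows only allow shifts and a spin about the tool's x, so there is no direct way to tilt the tool. I'll check what the pendant documents about this before moving.

```bash
python3 -m pendant '[[-0.05,0,0,-0.14],[-0.05,0,0,-0.14],[-0.05,0,0,-0.14],[-0.05,0,0,-0.046],[-0.05,0,0,0]]' 0 20
python3 -m pendant '[[0,-0.03,-0.04,0],[0,-0.03,-0.04,0],[0,-0.03,-0.04,0],[0,-0.03,-0.04,0],[0,-0.03,-0.04,0],[0,-0.03,-0.04,0],[0,0,-0.04,0],[0,0,-0.04,0],[0,0,-0.04,0],[0,0,-0.04,0]]'
python3 -c "
from workcell import arm;o=arm.observe()
from h import *;print(o['t'],o['joint_pos'].round(3),R.from_rotvec(o['tool_rot']).as_matrix().round(3))"
```

```text
t: 1.6
ee_pos: [246.7, 491.0, 470.9]
tool_rot: [-1.21, 1.208, 1.211]
contact_force: [0.4, 0.2, 0.4]
grip_width: 57.4
t: 2.6
ee_pos: [426.7, 89.9, 468.7]
tool_rot: [-1.21, 1.209, 1.209]
contact_force: [0.5, -0.1, 0.3]
grip_width: 0.7
2.6 [ 0.101 -0.013  1.49  -0.     1.664 -1.47 ] [[ 0. -1. -0.]
 [ 0. -0.  1.]
 [-1. -0.  0.]]
```

```bash
python3 -m pendant '[[0,-0.05,-0.03,0],[0,-0.05,-0.03,0],[0,-0.05,-0.03,0],[0,-0.05,-0.03,0],[0,-0.05,0,0],[0,-0.05,0,0],[0,-0.05,0,0],[0,-0.05,0,0],[0,-0.05,0,0]]'
python3 -m pendant '[[0,-0.05,0,0],[0,-0.05,0,0],[0,-0.05,0,0]]'
python3 -c "
from workcell import arm;o=arm.observe()
from h import *;print(o['t'],o['joint_pos'].round(3),R.from_rotvec(o['tool_rot']).as_matrix().round(3))"
```

```text
t: 3.5
ee_pos: [785.0, -12.1, 468.6]
tool_rot: [-1.213, 1.203, 1.203]
contact_force: [0.1, -0.8, 0.6]
grip_width: 0.1
t: 3.8
ee_pos: [839.9, -10.8, 415.4]
tool_rot: [-1.244, 1.154, 1.154]
contact_force: [0.2, 0.5, 0.5]
grip_width: 0.6
3.8 [-0.07   1.033  0.014  0.005  2.02  -1.638] [[ 0.075 -0.997 -0.   ]
 [-0.001 -0.     1.   ]
 [-0.997 -0.075 -0.001]]
```

Over-reaching tilts the tool the way I want. I'll carry on, with some lift to stay above the mugs.

```bash
python3 -m pendant '[[-0.03,-0.05,0,0],[-0.03,-0.05,0,0],[-0.03,-0.05,0,0],[-0.03,-0.05,0,0]]'
python3 -c "
from workcell import arm;o=arm.observe()
from h import *;print(o['t'],o['joint_pos'].round(3),R.from_rotvec(o['tool_rot']).as_matrix().round(3))"
```

```text
t: 4.2
ee_pos: [850.5, -8.8, 461.5]
tool_rot: [-1.298, 1.064, 1.061]
contact_force: [0.9, 0.4, 0.0]
grip_width: 0.2
4.2 [-0.069  0.982  0.012  0.012  1.95  -1.634] [[ 0.197 -0.98  -0.   ]
 [-0.003 -0.001  1.   ]
 [-0.98  -0.197 -0.003]]
```

```bash
python3 -m pendant '[[-0.03,-0.05,0,0],[-0.03,-0.05,0,0],[-0.03,-0.05,0,0],[-0.03,-0.05,0,0],[-0.03,-0.05,0,0],[-0.03,-0.05,0,0],[-0.03,-0.05,0,0]]'
python3 -c "
from workcell import arm;o=arm.observe()
from h import *;print(o['t'],o['joint_pos'].round(3),R.from_rotvec(o['tool_rot']).as_matrix().round(3))"
```

```text
t: 4.9
ee_pos: [851.7, -6.1, 554.4]
tool_rot: [-1.374, 0.916, 0.911]
contact_force: [-1.2, -0.6, 0.3]
grip_width: 0.4
4.9 [-0.069  0.882  0.013  0.024  1.852 -1.629] [[ 0.385 -0.923  0.001]
 [-0.004 -0.001  1.   ]
 [-0.923 -0.385 -0.004]]
```

```bash
python3 -m pendant '[[-0.02,-0.05,0,0],[-0.02,-0.05,0,0],[-0.02,-0.05,0,0],[-0.02,-0.05,0,0],[-0.02,-0.05,0,0],[0,0.04,0,0],[0,0.04,0,0],[0,0.04,0,0]]'
python3 -c "
from workcell import arm;o=arm.observe()
from h import *;print(o['t'],o['joint_pos'].round(3),R.from_rotvec(o['tool_rot']).as_matrix().round(3))"
```

```text
t: 5.7
ee_pos: [810.2, -5.3, 583.4]
tool_rot: [-1.422, 0.804, 0.799]
contact_force: [1.8, 0.1, 0.4]
grip_width: 0.5
5.7 [-0.076  0.539  0.606  0.035  1.456 -1.642] [[ 0.516 -0.856  0.001]
 [-0.004 -0.002  1.   ]
 [-0.856 -0.516 -0.005]]
```

Tilt is 31° and it holds when I retract. Next I go in front of and above the lever.

```bash
python3 -m pendant '[[-0.008,0.046,-0.012,0],[-0.008,0.046,-0.012,0],[-0.008,0.046,-0.012,0],[-0.008,0.046,-0.012,0],[-0.008,0.046,-0.012,0],[-0.008,0.046,-0.012,0]]'
python3 -m pendant '[[0.038,0.023,0,0],[0.038,0.023,0,0],[0.038,0.023,0,0],[0.038,0.023,0,0],[0.038,0.023,0,0],[0.038,0.023,0,0]]'
python3 - <<'E'
from workcell import arm;from h import *
o=arm.observe();print(o['ee_pos'].round(),o['joint_pos'].round(2))
im=arm.capture("wrist");cv2.imwrite("pics/w0.png",im[:,:,::-1])
for q in("latch_tip","latch_pivot","pull_mid"):
  for c in("wrist",): print(q,[(np.round(d["centre"]),round(d["score"],2)) for d in arm.tip_of(c,q)[:2]])
m=arm.camera_model("wrist"); f=240/np.tan(np.radians(m["vertical_fov"])/2)
def fish(P):
    q=(np.array(P)-m["origin"])@R.from_rotvec(m["orientation"]).as_matrix(); t=np.arctan2(np.hypot(q[0],q[1]),q[2]); n=q[:2]/np.hypot(q[0],q[1]); return (m["cx"]+f*t*n[0],m["cy"]+f*t*n[1])
for n,P in dict(tip=(547,-110,165),piv=(547,-15,165),pull=(546,105,165),tcp=o['ee_pos']).items(): print(n,np.round(fish(P),0))
E
```

```text
t: 6.3
ee_pos: [557.1, -75.6, 487.2]
tool_rot: [-1.423, 0.804, 0.799]
contact_force: [-0.7, -0.9, 0.9]
grip_width: 0.3
t: 6.9
ee_pos: [558.1, -76.9, 220.1]
tool_rot: [-1.423, 0.804, 0.798]
contact_force: [0.9, 0.6, 0.7]
grip_width: 0.8
[558. -77. 220.] [-0.29  0.17  2.01  0.32  0.46 -2.11]
latch_tip [(array([197., 266.]), 0.72)]
latch_pivot [(array([210., 426.]), 0.95), (array([200., 265.]), 0.2)]
pull_mid [(array([209., 584.]), 0.83)]
tip [262. 202.]
piv [426. 203.]
pull [586. 208.]
tcp [320. 293.]
```

View pics/w0.png

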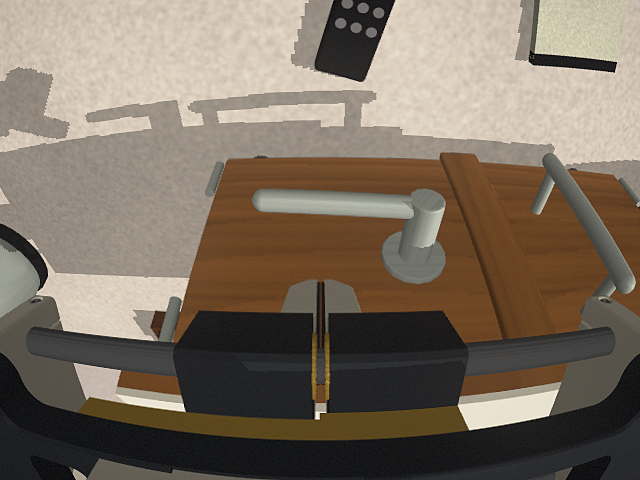

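The wrist view shows the lever level from the tip (262,202) to the pivot (426,208), matching my projections. The closed fingers are at (320,293), above it. I'll push it down.

```bash
python3 -m pendant '[[0.01,0.007,0,0],[0.01,0.007,0,0],[0.01,0.007,0,0],[0.01,0.007,0,0],[0.01,0.007,0,0],[0.01,0.007,0,0],[0.01,0.007,0,0],[0.01,0.007,0,0],[0.01,0.007,0,0],[0.01,0.007,0,0]]'
python3 - <<'E'
from workcell import arm;from h import *
o=arm.observe();print(o['ee_pos'].round(),o['joint_pos'].round(2))
im=arm.capture("wrist");cv2.imwrite("pics/w1.png",im[:,:,::-1])
E
```

```text
t: 8.1
ee_pos: [552.5, -77.9, 102.4]
tool_rot: [-1.425, 0.8, 0.795]
contact_force: [2.2, -0.8, 2.2]
grip_width: 0.6
[553. -78. 102.] [-0.3   0.38  2.11  0.88  0.19 -2.7 ]
```

View pics/w1.png

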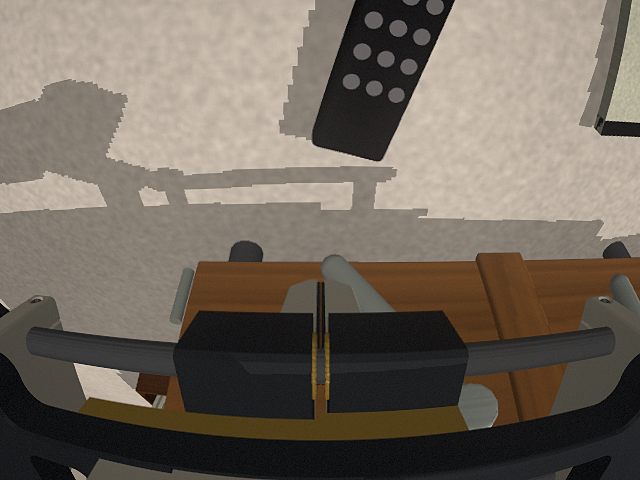

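The lever is down about 1 rad, with its end just past the fingertips at (335,262). Now I sweep left to bring it upright, then lift off.

```bash
python3 -m pendant '[[0,0,0.006,0],[0,0,0.006,0],[0,0,0.006,0],[0,0,0.006,0],[0,0,0.006,0],[0,0,0.004,0],[0,0,0,0]]'
python3 -m pendant '[[0,0,-0.02,0],[-0.03,0.03,0,0],[-0.04,0.02,0,0],[-0.04,-0.0,0,0]]'
python3 - <<'E'
from workcell import arm;from h import *
o=arm.observe();print(o['ee_pos'].round(),o['joint_pos'].round(2),R.from_rotvec(o['tool_rot']).as_matrix().round(2))
im=arm.capture("wrist");cv2.imwrite("pics/w2.png",im[:,:,::-1])
E
```

```text
t: 8.85
ee_pos: [549.8, -42.5, 99.3]
tool_rot: [-1.422, 0.804, 0.801]
contact_force: [0.2, -0.2, -0.0]
grip_width: 0.5
t: 9.25
ee_pos: [446.7, -62.3, 166.3]
tool_rot: [-1.418, 0.809, 0.805]
contact_force: [0.2, -0.2, 0.8]
grip_width: 0.4
[447. -62. 166.] [-0.35  0.06  2.3   0.58  0.32 -2.43] [[ 0.51 -0.86  0.  ]
 [-0.   -0.    1.  ]
 [-0.86 -0.51 -0.  ]]
```

View pics/w2.png

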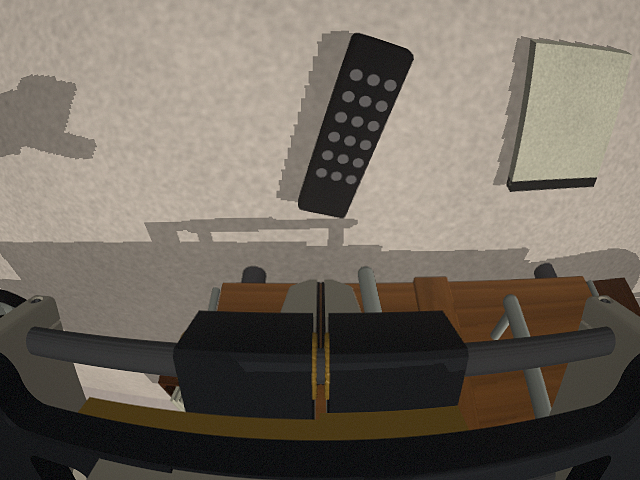

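The lever now hangs upright at (370,290). The wrist's last joint is near its range end, so I'll take the half-turn equivalent of the grasp and open the jaws.

```bash
python3 -m pendant '[[0,0,0,0.14],[0,0,0,0.14],[0,0,0,0.14],[0,0,0,0.14],[0,0,0,0.14],[0,0,0,0.14],[0,0,0,0.14],[0,0,0,0.14],[0,0,0,0.14],[0,0,0,0.14]]' >/dev/null
python3 -m pendant '[[0,0,0,0.14],[0,0,0,0.14],[0,0,0,0.14],[0,0,0,0.14],[0,0,0,0.14],[0,0,0,0.14],[0,0,0,0.14],[0,0,0,0.14],[0,0,0,0.14],[0,0,0,0.14]]' 60 >/dev/null
python3 -m pendant '[[0,0,0,0.14],[0,0,0,0.14],[0,0,0,0.0616]]'
python3 - <<'E'
from workcell import arm;from h import *
o=arm.observe();print(o['ee_pos'].round(),o['joint_pos'].round(2),R.from_rotvec(o['tool_rot']).as_matrix().round(3))
E
```

```text
t: 11.6
ee_pos: [450.4, -62.8, 167.7]
tool_rot: [1.418, 0.798, -0.806]
contact_force: [0.1, -0.7, -0.2]
grip_width: 55.8
[450. -63. 168.] [-0.35  0.06  2.3   0.58  0.32  0.71] [[ 0.515  0.857 -0.004]
 [-0.004 -0.003 -1.   ]
 [-0.857  0.515  0.002]]
```

```bash
python3 -m pendant '[[0,0.03,-0.023,0],[0,0.0305,-0.023,0],[0.026,0,0,0],[0.026,0,0,0],[0.026,0,0,0],[0.027,0,0,0],[0,0,0,0]]'
python3 - <<'E'
from workcell import arm;from h import *
o=arm.observe();print(o['ee_pos'].round(),o['joint_pos'].round(2),R.from_rotvec(o['tool_rot']).as_matrix().round(3))
im=arm.capture("wrist");cv2.imwrite("pics/w3.png",im[:,:,::-1])
E
```

```text
t: 12.3
ee_pos: [550.4, -21.9, 102.5]
tool_rot: [1.413, 0.805, -0.806]
contact_force: [-0.4, 0.1, 0.1]
grip_width: 55.6
[550. -22. 102.] [-0.17  0.36  2.13  0.6   0.15  0.83] [[ 0.511  0.86   0.001]
 [-0.002  0.002 -1.   ]
 [-0.86   0.511  0.003]]
```

View pics/w3.png

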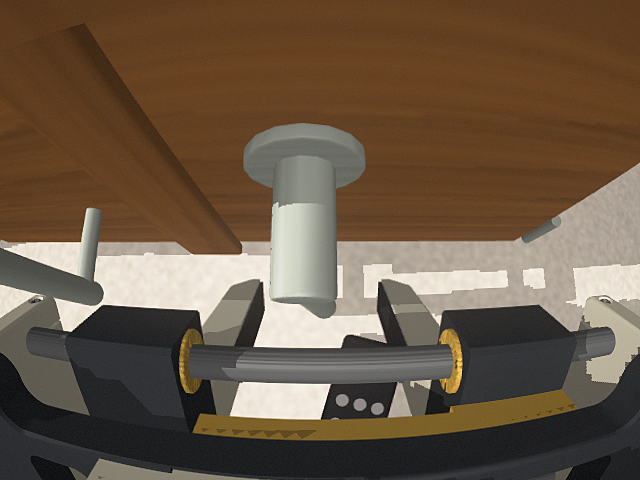

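The lever and hub (305,285) sit centred between the open fingers. I'll close gently and start pulling.

```bash
python3 -m pendant '[[0.003,0.005,0,0],[0,0,0,0],[0,0,0,0],[0,0,0,0],[0,0,0,0],[0,0,0,0],[0,0,0,0]]' 0 15
python3 - <<'E'
from workcell import arm;from h import *
o=arm.observe();print(o['ee_pos'].round(1),o['joint_pos'].round(2))
M=R.from_rotvec(o['tool_rot']).as_matrix()
# follow door: handle path & rows (tool frame), spin about X by -k*th
p=np.load("p.npy"); g0=o['ee_pos']-18.8*M[:,0]; hz=w(p,[-139,-209,0])[0]; hz[2]=g0[2]; yaw=p[2]
print("grasp",g0,"hinge",hz)
v=g0-hz
def pos(th): return hz+R.from_rotvec([0,0,th]).apply(v)
k=.8; ths=np.linspace(0,.9,19); Mc=M.copy(); g=g0.copy(); T=o['ee_pos'].copy(); 
for a,b in zip(ths[:-1],ths[1:]):
    sp=-(b-a)*k
    t2=pos(b)+18.8*M[:,0]; d=Mc.T@(t2-T); print((d/1000).round(4).tolist(),round(sp,3),t2.round()); T=t2
    Mc=Mc@R.from_rotvec([sp,0,0]).as_matrix()
E
```

```text
t: 13.05
ee_pos: [556.0, -21.7, 105.0]
tool_rot: [1.413, 0.803, -0.803]
contact_force: [-3.0, 5.9, 3.6]
grip_width: 15.8
[556.  -21.7 105. ] [-0.16  0.37  2.11  0.57  0.15  0.86]
grasp [546.32955213 -21.6276775  121.14628633] hinge [ 592.62625277 -163.72968186  121.14628633]
[-0.0036, -0.0061, 0.0025] -0.04 [549. -24. 105.]
[-0.0035, -0.006, 0.0026] -0.04 [542. -27. 105.]
[-0.0035, -0.006, 0.0027] -0.04 [535. -30. 105.]
[-0.0034, -0.006, 0.0028] -0.04 [529. -34. 105.]
[-0.0033, -0.0061, 0.0029] -0.04 [522. -38. 105.]
[-0.0032, -0.0061, 0.003] -0.04 [516. -42. 105.]
[-0.0031, -0.0061, 0.0031] -0.04 [510. -46. 105.]
[-0.0029, -0.0061, 0.0032] -0.04 [504. -51. 105.]
[-0.0028, -0.0061, 0.0033] -0.04 [499. -56. 105.]
[-0.0027, -0.0061, 0.0034] -0.04 [494. -61. 105.]
[-0.0025, -0.0061, 0.0034] -0.04 [489. -67. 105.]
[-0.0024, -0.0061, 0.0035] -0.04 [484. -73. 105.]
[-0.0023, -0.0062, 0.0036] -0.04 [479. -79. 105.]
[-0.0021, -0.0062, 0.0037] -0.04 [475. -85. 105.]
[-0.0019, -0.0062, 0.0037] -0.04 [472. -91. 105.]
[-0.0018, -0.0062, 0.0038] -0.04 [468. -98. 105.]
[-0.0016, -0.0062, 0.0038] -0.04 [ 465. -105.  105.]
[-0.0014, -0.0062, 0.0039] -0.04 [ 462. -112.  105.]
```

```bash
python3 -m pendant '[[-0.0036,-0.0061,0.0025,-0.04],[-0.0035,-0.006,0.0026,-0.04],[-0.0035,-0.006,0.0027,-0.04],[-0.0034,-0.006,0.0028,-0.04],[-0.0033,-0.006,0.0029,-0.04]]'
python3 -c "
from workcell import arm;from h import *
o=arm.observe();print(o['joint_pos'].round(2),R.from_rotvec(o['tool_rot']).as_matrix().round(3))"
```

```text
t: 13.55
ee_pos: [522.0, -37.3, 104.9]
tool_rot: [1.234, 0.86, -0.701]
contact_force: [-1.6, 5.4, 0.8]
grip_width: 13.8
[-0.22  0.32  2.19  0.84  0.15  0.35] [[ 0.513  0.84   0.174]
 [-0.001  0.204 -0.979]
 [-0.858  0.502  0.106]]
```

```bash
python3 -m pendant '[[-0.0032,-0.0061,0.003,-0.04],[-0.0031,-0.0061,0.0031,-0.04],[-0.0029,-0.0061,0.0032,-0.04],[-0.0028,-0.0061,0.0033,-0.04],[-0.0027,-0.0061,0.0034,-0.04],[-0.0025,-0.0061,0.0034,-0.04],[-0.0024,-0.0061,0.0035,-0.04]]'
python3 - <<'E'
from workcell import arm;from h import *
o=arm.observe();print(o['joint_pos'].round(2),R.from_rotvec(o['tool_rot']).as_matrix().round(3))
E
```

```text
t: 14.25
ee_pos: [485.2, -74.4, 105.7]
tool_rot: [0.983, 0.919, -0.561]
contact_force: [7.1, -4.4, -1.5]
grip_width: 14.6
[-0.34  0.28  2.27  1.12  0.19 -0.32] [[ 0.516  0.76   0.396]
 [-0.005  0.465 -0.885]
 [-0.857  0.455  0.244]]
```

```bash
python3 -m pendant '[[-0.0023,-0.0062,0.0036,-0.04],[-0.0021,-0.0062,0.0037,-0.04],[-0.0019,-0.0062,0.0037,-0.04],[-0.0018,-0.0062,0.0038,-0.04],[-0.0016,-0.0062,0.0038,-0.04],[-0.0014,-0.0062,0.0039,-0.04]]'
cat > arc.py <<'E'
import sys
from workcell import arm;from h import *
def arc(side,dth,n,k):
    o=arm.observe();M=R.from_rotvec(o['tool_rot']).as_matrix();print(o['joint_pos'].round(2),M.round(3).tolist())
    p=np.load("p.npy"); g0=o['ee_pos']-18.8*M[:,0]; hz=w(p,[-139,side*209,0])[0]; hz[2]=g0[2]; v=g0-hz; r=np.hypot(*v[:2])
    th=np.arctan2(-v[0],-side*v[1])-np.arctan2(45,149)-p[2]*-side*-1; print("theta",round(th,2),"r",r.round(), "grasp",g0.round())
    v[:2]*=155.6/r; T=o['ee_pos']; Mc=M.copy()
    for i in range(1,n+1):
        t2=hz+R.from_rotvec([0,0,-side*dth*i]).apply(v)+18.8*M[:,0]; d=Mc.T@(t2-T); sp=side*dth*k
        print((d/1000).round(4).tolist(),round(sp,3),t2.round()); T=t2; Mc=Mc@R.from_rotvec([sp,0,0]).as_matrix()
arc(*map(float,sys.argv[1:2]),float(sys.argv[2]),int(sys.argv[3]),float(sys.argv[4]))
E
python3 arc.py -1 .05 13 .8
```

```text
t: 14.85
ee_pos: [463.6, -113.3, 105.9]
tool_rot: [0.767, 0.962, -0.439]
contact_force: [10.1, -2.0, -2.0]
grip_width: 16.7
[-0.47  0.26  2.29  1.18  0.25 -0.73] [[0.516, 0.644, 0.565], [-0.005, 0.662, -0.749], [-0.857, 0.384, 0.345]]
theta 0.93 r 148.0 grasp [ 454. -113.  122.]
[-0.0051, -0.0095, -0.0022] -0.04 [ 454. -118.  106.]
[-0.0011, -0.0065, 0.0042] -0.04 [ 452. -125.  106.]
[-0.0009, -0.0065, 0.0042] -0.04 [ 450. -133.  106.]
[-0.0007, -0.0065, 0.0042] -0.04 [ 448. -141.  106.]
[-0.0005, -0.0065, 0.0043] -0.04 [ 447. -148.  106.]
[-0.0003, -0.0065, 0.0043] -0.04 [ 447. -156.  106.]
[-0.0001, -0.0065, 0.0043] -0.04 [ 447. -164.  106.]
[0.0001, -0.0065, 0.0043] -0.04 [ 447. -172.  106.]
[0.0003, -0.0064, 0.0043] -0.04 [ 448. -179.  106.]
[0.0005, -0.0064, 0.0044] -0.04 [ 448. -187.  106.]
[0.0007, -0.0064, 0.0044] -0.04 [ 450. -195.  106.]
[0.0009, -0.0064, 0.0044] -0.04 [ 452. -202.  106.]
[0.0011, -0.0063, 0.0044] -0.04 [ 454. -210.  106.]
```

```bash
python3 -m pendant '[[-0.002,-0.0080,0.002,-0.025],[-0.0011,-0.0065,0.0042,-0.025],[-0.0009,-0.0065,0.0042,-0.025],[-0.0007,-0.0065,0.0042,-0.025],[-0.0005,-0.0065,0.0043,-0.025]]'; python3 arc.py -1 .05 9 .5
```

```text
t: 15.35
ee_pos: [451.7, -150.3, 105.1]
tool_rot: [0.655, 0.98, -0.374]
contact_force: [8.0, 0.5, 3.3]
grip_width: 17.9
[-0.59  0.27  2.28  1.17  0.31 -0.95] [[0.517, 0.568, 0.641], [-0.004, 0.75, -0.661], [-0.856, 0.339, 0.39]]
theta 1.19 r 151.0 grasp [ 442. -150.  121.]
[-0.0025, -0.0083, 0.0018] -0.025 [ 447. -158.  105.]
[-0.0, -0.006, 0.0049] -0.025 [ 447. -165.  105.]
[0.0002, -0.0059, 0.005] -0.025 [ 447. -173.  105.]
[0.0004, -0.0058, 0.0051] -0.025 [ 448. -181.  105.]
[0.0006, -0.0057, 0.0052] -0.025 [ 449. -189.  105.]
[0.0008, -0.0056, 0.0053] -0.025 [ 450. -196.  105.]
[0.001, -0.0055, 0.0054] -0.025 [ 452. -204.  105.]
[0.0012, -0.0054, 0.0055] -0.025 [ 454. -211.  105.]
[0.0014, -0.0053, 0.0056] -0.025 [ 457. -219.  105.]
```

Right door is at about 1.2 rad. The gripper body is getting close to the door face, so I'll release, back off, and push it the rest from the inside.

```bash
python3 -m pendant '[[0,0,0,0],[0,0,0,0],[0,0,0,0]]' 34; python3 -m pendant '[[-0.03,0,0,0],[-0.04,0,0,0],[-0.045,0,0,0],[-0.045,0,0,0],[-0.045,0,0,0]]'
python3 - <<'E'
from workcell import arm;from h import *
o=arm.observe();M=R.from_rotvec(o['tool_rot']).as_matrix();print(o['ee_pos'],o['joint_pos'].round(2),M.round(3).tolist())
m=arm.camera_model("top");im=arm.capture("top")
p=np.load("p.npy");hz=w(p,[-139,-209,250])[0]
for th in(1.0,1.1,1.2,1.3): print(th,proj(m,hz+206*np.array([-np.sin(th),np.cos(th),0])).round())
x0,y0=190,160;cv2.imwrite("pics/top2.png",cv2.resize(im[y0:y0+180,x0:x0+240,::-1],None,fx=3,fy=3,interpolation=cv2.INTER_CUBIC))
E
```

```text
t: 15.65
ee_pos: [449.9, -148.9, 103.6]
tool_rot: [0.656, 0.984, -0.375]
contact_force: [0.5, 0.2, 0.6]
grip_width: 31.2
t: 16.15
ee_pos: [343.3, -147.9, 280.6]
tool_rot: [0.655, 0.984, -0.376]
contact_force: [-0.3, -0.5, 0.5]
grip_width: 31.4
[ 343.2934941  -147.86413393  280.64691797] [-0.82 -0.3   2.26  0.51  0.86 -0.37] [[0.513, 0.569, 0.643], [-0.003, 0.75, -0.662], [-0.859, 0.337, 0.386]]
1.0 [[337. 295.]]
1.1 [[342. 299.]]
1.2 [[348. 302.]]
1.3 [[354. 304.]]
```

View pics/top2.png

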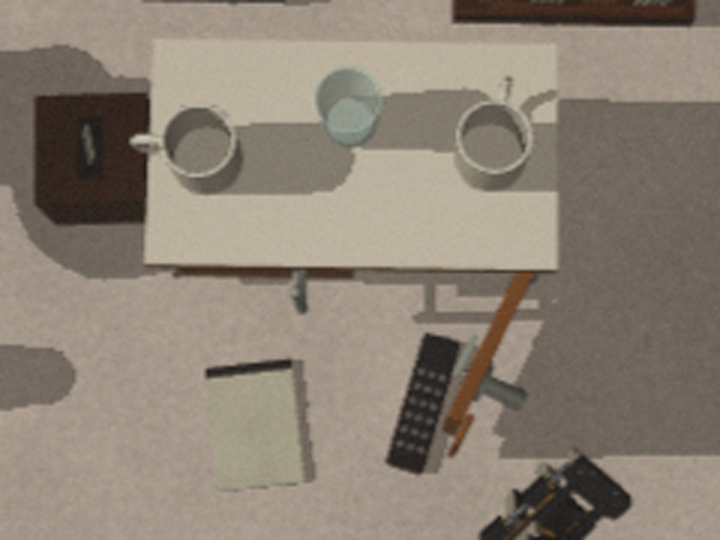

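The top view shows the right door standing at about 1.15 rad, its free edge at crop (452,425), with the left door closed and everything else in place. I'll go round the free edge and push from the inside.

```bash
python3 -m pendant '[[0,0.027,-0.0238,0],[0,0.027,-0.0238,0],[0,0.027,-0.0238,0],[0.0324,0.0098,0.011,0],[0.0324,0.0098,0.011,0],[0.0324,0.0098,0.011,0],[0.0324,0.0098,0.011,0]]' 0 20
python3 -m pendant '[[-0.0008,-0.0075,0.0047,0],[-0.0008,-0.0075,0.0047,0],[-0.0008,-0.0075,0.0047,0],[-0.0008,-0.0075,0.0047,0],[-0.0008,-0.0075,0.0047,0],[-0.0008,-0.0075,0.0047,0],[-0.0008,-0.0075,0.0047,0],[-0.0008,-0.0075,0.0047,0]]'
python3 -m pendant '[[-0.0008,-0.0075,0.0047,0],[-0.0008,-0.0075,0.0047,0],[-0.0008,-0.0075,0.0047,0],[-0.0008,-0.0075,0.0047,0]]'
```

```text
t: 16.9
ee_pos: [463.1, -40.0, 197.3]
tool_rot: [0.655, 0.983, -0.374]
contact_force: [-0.2, -0.8, 0.9]
grip_width: 0.4
t: 17.7
ee_pos: [448.5, -110.4, 197.9]
tool_rot: [0.656, 0.984, -0.374]
contact_force: [0.2, 1.0, 0.6]
grip_width: 0.3
t: 18.1
ee_pos: [442.0, -145.4, 197.8]
tool_rot: [0.656, 0.984, -0.374]
contact_force: [0.7, 0.7, 0.3]
grip_width: 0.1
```

```bash
python3 - <<'E'
from workcell import arm;from h import *
o=arm.observe();M=R.from_rotvec(o['tool_rot']).as_matrix();print(o['ee_pos'],o['joint_pos'].round(2),M.round(3).tolist())
m=arm.camera_model("top");im=arm.capture("top")
p=np.load("p.npy");hz=w(p,[-139,-209,250])[0]
for th in(1.3,1.4,1.5,1.6,1.7): print(th,proj(m,hz+206*np.array([-np.sin(th),np.cos(th),0])).round())
x0,y0=190,160;cv2.imwrite("pics/top3.png",cv2.resize(im[y0:y0+180,x0:x0+240,::-1],None,fx=3,fy=3,interpolation=cv2.INTER_CUBIC))
E
```

```text
[ 442.01416778 -145.3567967   197.80106304] [-0.59  0.04  2.22  0.63  0.5  -0.37] [[0.514, 0.569, 0.642], [-0.002, 0.75, -0.662], [-0.858, 0.338, 0.386]]
1.3 [[354. 304.]]
1.4 [[361. 305.]]
1.5 [[367. 306.]]
1.6 [[374. 306.]]
1.7 [[380. 306.]]
```

View pics/top3.png

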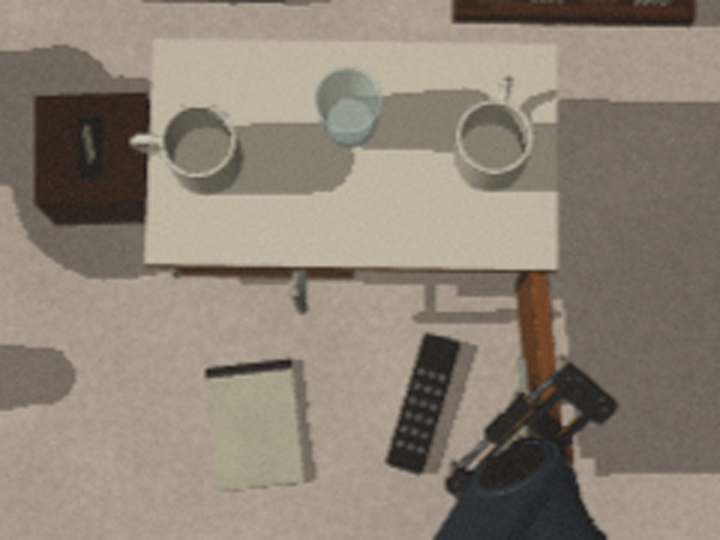

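The right door's top edge runs from (528,272) to about (565,450) in the crop, about 1.63 rad, past square. Now to the left door's pull.

```bash
python3 -m pendant '[[0,0.03,-0.0265,0],[0,0.03,-0.0265,0],[-0.0245,0.0207,-0.0143,0],[-0.0245,0.0207,-0.0143,0],[-0.0245,0.0207,-0.0143,0],[-0.0245,0.0207,-0.0143,0]]' >/dev/null
python3 -m pendant '[[0,0,0,0.128],[0,0,0,0.128],[0,0,0,0.128],[0,0,0,0.128],[0,0,0,0.128],[0,0,0,0.128],[0,0,0,0]]' 60 15
python3 - <<'E'
from workcell import arm;from h import *
o=arm.observe();M=R.from_rotvec(o['tool_rot']).as_matrix();print(o['joint_pos'].round(2),M.round(3).tolist())
G=w(np.load("p.npy"),[-184,60,185])[0]+[0,0,0]; T=G+18.8*M[:,0]; P=T-110*M[:,0]
print(T.round(),P.round(),(M.T@(P-o['ee_pos'])).round(1))
E
```

```text
t: 19.45
ee_pos: [402.1, 35.1, 287.6]
tool_rot: [1.347, 0.824, -0.766]
contact_force: [0.4, -0.7, -0.1]
grip_width: 51.7
[-0.04 -0.28  2.23  0.03  0.65  1.43] [[0.514, 0.855, 0.065], [-0.003, 0.078, -0.997], [-0.858, 0.512, 0.042]]
[556. 105. 169.] [500. 105. 263.] [ 70.7  76.3 -64.7]
```

```bash
python3 -m pendant '[[0.0177,0.0191,-0.0162,0.03],[0.0177,0.0191,-0.0162,0.03],[0.0177,0.0191,-0.0162,0],[0.0177,0.0191,-0.0162,0]]' >/dev/null
python3 - <<'E'
from workcell import arm;from h import *
o=arm.observe();M=R.from_rotvec(o['tool_rot']).as_matrix()
G=w(np.load("p.npy"),[-184,60,185])[0]; print(o['ee_pos'],(M.T@(G+18.8*M[:,0]-o['ee_pos'])).round(1),M.round(2).tolist())
arm.capture("wrist");m=arm.camera_model("wrist"); f=240/np.tan(np.radians(m["vertical_fov"])/2)
q=(w(np.load("p.npy"),[-184,60,165])[0]-m["origin"])@R.from_rotvec(m["orientation"]).as_matrix(); a=np.hypot(q[0],q[1]); t=np.arctan2(a,q[2])
print("pred row,col",m["cy"]+f*t*q[1]/a,m["cx"]+f*t*q[0]/a,[(d["centre"],d["score"]) for d in arm.tip_of("wrist","pull_mid")])
E
```

```text
[502.74517497 103.6668102  264.166493  ] [109.1  -3.2  -1.7] [[0.51, 0.86, 0.02], [-0.0, 0.02, -1.0], [-0.86, 0.51, 0.01]]
pred row,col 259.30749309946026 319.9290635211672 [([253.0, 318.2], 0.94)]
```

The network and my prediction agree to within 6 px, so I'll go in and grip.

```bash
python3 -m pendant '[[0.027,-0.001,0,0],[0.027,-0.001,0,0],[0.027,-0.001,0,0],[0.027,0,0,0],[0,0,0,0]]' >/dev/null
python3 -m pendant '[[0,0,0,0],[0,0,0,0],[0,0,0,0],[0,0,0,0],[0,0,0,0],[0,0,0,0]]' 0 15
python3 arc.py 1 .05 18 .9
```

```text
t: 21.05
ee_pos: [555.0, 103.3, 171.0]
tool_rot: [1.4, 0.807, -0.793]
contact_force: [-5.1, 29.4, 1.3]
grip_width: 14.3
[ 0.14  0.25  2.04 -0.23  0.31  1.89] [[0.515, 0.857, 0.016], [-0.001, 0.019, -1.0], [-0.857, 0.515, 0.011]]
theta -0.01 r 158.0 grasp [545. 103. 187.]
[-0.0035, -0.0058, -0.0045] 0.045 [548. 108. 171.]
[-0.0037, -0.0063, -0.0026] 0.045 [541. 110. 171.]
[-0.0037, -0.0063, -0.0027] 0.045 [534. 114. 171.]
[-0.0036, -0.0063, -0.0028] 0.045 [527. 117. 171.]
[-0.0035, -0.0063, -0.0029] 0.045 [520. 121. 171.]
[-0.0034, -0.0064, -0.0029] 0.045 [514. 125. 171.]
[-0.0033, -0.0064, -0.003] 0.045 [507. 130. 171.]
[-0.0032, -0.0064, -0.0031] 0.045 [501. 134. 171.]
[-0.003, -0.0064, -0.0031] 0.045 [495. 140. 171.]
[-0.0029, -0.0065, -0.0032] 0.045 [490. 145. 171.]
[-0.0027, -0.0065, -0.0032] 0.045 [484. 151. 171.]
[-0.0026, -0.0066, -0.0033] 0.045 [479. 157. 171.]
[-0.0024, -0.0066, -0.0033] 0.045 [475. 163. 171.]
[-0.0023, -0.0066, -0.0034] 0.045 [470. 169. 171.]
[-0.0021, -0.0067, -0.0034] 0.045 [466. 176. 171.]
[-0.0019, -0.0067, -0.0034] 0.045 [462. 183. 171.]
[-0.0018, -0.0067, -0.0035] 0.045 [459. 190. 171.]
[-0.0016, -0.0068, -0.0035] 0.045 [456. 197. 171.]
```

The bar is gripped, but following the arc with this spin would run the last joint out of range. I'll back out and take the half-turn alternative, moved 2 mm left.

```bash
python3 -m pendant '[[0,0,0,0],[0,0,0,0],[0,0,0,0],[0,0,0,0],[-0.03,0,0,0],[-0.03,0,0,0],[-0.03,0,0,0],[-0.02,0,0,-0.14],[0,0,0,-0.14],[0,0,0,-0.14]]' 60 >/dev/null
python3 -m pendant '[[0,0,0,-0.14],[0,0,0,-0.14],[0,0,0,-0.14],[0,0,0,-0.14],[0,0,0,-0.14],[0,0,0,-0.14],[0,0,0,-0.14],[0,0,0,-0.14],[0,0,0,-0.14],[0,0,0,-0.14]]' >/dev/null
python3 -m pendant '[[0,0,0,-0.14],[0,0,0,-0.14],[0,0,0,-0.14],[0,0,0,-0.14],[0,0,0,-0.14],[0,0,0,-0.14],[0,0,0,-0.14],[0,0,0,-0.14],[0,0,0,-0.14],[0,0,0,-0.1]]'
python3 - <<'E'
from workcell import arm;from h import *
o=arm.observe();M=R.from_rotvec(o['tool_rot']).as_matrix()
G=w(np.load("p.npy"),[-184,60,185])[0]+[0,1,0]; print(o['joint_pos'].round(2),(M.T@(G+18.8*M[:,0]-o['ee_pos'])).round(1),M.round(3).tolist())
E
```

```text
t: 24.05
ee_pos: [498.4, 102.2, 264.9]
tool_rot: [-1.475, 0.786, 0.833]
contact_force: [-0.5, -0.5, -0.9]
grip_width: 55.8
[ 0.16  0.    2.06 -0.16  0.55 -1.36] [112.   -0.4   4.2] [[0.514, -0.856, -0.053], [-0.003, -0.063, 0.998], [-0.858, -0.513, -0.035]]
```

```bash
python3 -m pendant '[[0.028,0,0.004,0.06],[0.028,0,0,0],[0.028,0,0,0],[0.028,0,0,0],[0,0,0,0]]' >/dev/null
python3 -m pendant '[[0,0,0,0],[0,0,0,0],[0,0,0,0],[0,0,0,0],[0,0,0,0],[0,0,0,0]]' 0 15
python3 arc.py 1 .05 18 .9
```

```text
t: 25.15
ee_pos: [555.5, 104.6, 169.1]
tool_rot: [-1.418, 0.809, 0.799]
contact_force: [-9.1, -29.6, 13.8]
grip_width: 14.4
[ 0.14  0.26  2.04 -0.25  0.32 -1.21] [[0.513, -0.858, 0.004], [-0.005, 0.002, 1.0], [-0.858, -0.513, -0.004]]
theta -0.01 r 156.0 grasp [546. 105. 185.]
[-0.0037, 0.0062, 0.0029] 0.045 [548. 108. 169.]
[-0.0037, 0.0064, 0.0025] 0.045 [541. 110. 169.]
[-0.0037, 0.0064, 0.0026] 0.045 [534. 113. 169.]
[-0.0036, 0.0064, 0.0026] 0.045 [527. 117. 169.]
[-0.0035, 0.0064, 0.0027] 0.045 [520. 121. 169.]
[-0.0034, 0.0064, 0.0028] 0.045 [514. 125. 169.]
[-0.0033, 0.0065, 0.0029] 0.045 [507. 130. 169.]
[-0.0032, 0.0065, 0.0029] 0.045 [501. 134. 169.]
[-0.003, 0.0065, 0.003] 0.045 [495. 139. 169.]
[-0.0029, 0.0065, 0.003] 0.045 [490. 145. 169.]
[-0.0028, 0.0066, 0.0031] 0.045 [484. 151. 169.]
[-0.0026, 0.0066, 0.0031] 0.045 [479. 156. 169.]
[-0.0025, 0.0067, 0.0032] 0.045 [475. 163. 169.]
[-0.0023, 0.0067, 0.0032] 0.045 [470. 169. 169.]
[-0.0021, 0.0067, 0.0033] 0.045 [466. 176. 169.]
[-0.002, 0.0068, 0.0033] 0.045 [462. 182. 169.]
[-0.0018, 0.0068, 0.0033] 0.045 [459. 189. 169.]
[-0.0016, 0.0068, 0.0033] 0.045 [456. 197. 169.]
```

```bash
python3 -m pendant '[[-0.0037,0.0062,0.002,0.045],[-0.0037,0.0064,0.002,0.045],[-0.0037,0.0064,0.0026,0.045],[-0.0036,0.0064,0.0026,0.045],[-0.0035,0.0064,0.0027,0.045],[-0.0034,0.0064,0.0028,0.045],[-0.0033,0.0065,0.0029,0.045],[-0.0032,0.0065,0.0029,0.045]]'
python3 arc.py 1 .05 10 .9
```

```text
t: 25.95
ee_pos: [500.7, 133.7, 168.8]
tool_rot: [-1.096, 0.902, 0.616]
contact_force: [-2.7, -5.6, 5.3]
grip_width: 18.3
[ 0.24  0.19  2.14 -0.42  0.31 -0.6 ] [[0.513, -0.801, 0.307], [-0.005, 0.355, 0.935], [-0.858, -0.481, 0.179]]
theta 0.39 r 156.0 grasp [491. 134. 185.]
[-0.0028, 0.0063, 0.0037] 0.045 [495. 139. 169.]
[-0.0029, 0.0066, 0.003] 0.045 [490. 145. 169.]
[-0.0028, 0.0066, 0.0031] 0.045 [484. 150. 169.]
[-0.0026, 0.0066, 0.0031] 0.045 [479. 156. 169.]
[-0.0025, 0.0067, 0.0032] 0.045 [475. 163. 169.]
[-0.0023, 0.0067, 0.0032] 0.045 [470. 169. 169.]
[-0.0021, 0.0067, 0.0032] 0.045 [466. 176. 169.]
[-0.002, 0.0068, 0.0033] 0.045 [462. 182. 169.]
[-0.0018, 0.0068, 0.0033] 0.045 [459. 189. 169.]
[-0.0016, 0.0069, 0.0033] 0.045 [456. 197. 169.]
```

```bash
python3 -m pendant '[[-0.0028,0.0063,0.0037,0.045],[-0.0029,0.0066,0.003,0.045],[-0.0028,0.0066,0.0031,0.045],[-0.0026,0.0066,0.0031,0.045],[-0.0025,0.0067,0.0032,0.045],[-0.0023,0.0067,0.0032,0.045],[-0.0021,0.0067,0.0032,0.045],[-0.002,0.0068,0.0033,0.045],[-0.0018,0.0068,0.0033,0.045]]'
python3 arc.py 1 .05 6 .9
python3 - <<'E'
from workcell import arm;from h import *
arm.capture("top");m=arm.camera_model("top");hz=w(np.load("p.npy"),[-139,209,165])[0]
for th in(.4,.6,.8,.9,1.0): print(th,proj(m,hz+149*np.array([-np.sin(th),-np.cos(th),0])+45*np.array([-np.cos(th),np.sin(th),0])).round()[0][::-1])
print([(d["centre"],d["score"]) for d in arm.tip_of("top","pull_mid")])
t=arm.trace("top","leaf_left"); print([(d["bbox"],d["score"]) for d in t])
E
```

```text
t: 26.85
ee_pos: [458.1, 189.1, 168.1]
tool_rot: [-0.732, 0.978, 0.409]
contact_force: [-1.4, -2.4, -0.5]
grip_width: 25.8
[ 0.42  0.16  2.17 -0.62  0.37  0.15] [[0.512, -0.616, 0.599], [-0.006, 0.694, 0.72], [-0.859, -0.372, 0.352]]
theta 0.84 r 156.0 grasp [448. 189. 184.]
[-0.0012, 0.0066, 0.004] 0.045 [456. 197. 168.]
[-0.0014, 0.0069, 0.0033] 0.045 [453. 204. 168.]
[-0.0012, 0.0069, 0.0033] 0.045 [451. 211. 168.]
[-0.001, 0.0069, 0.0033] 0.045 [449. 219. 168.]
[-0.0009, 0.007, 0.0033] 0.045 [447. 226. 168.]
[-0.0007, 0.007, 0.0033] 0.045 [446. 234. 168.]
0.4 [275. 281.]
0.6 [282. 274.]
0.8 [287. 266.]
0.9 [288. 261.]
1.0 [290. 257.]
[([289.8, 265.3], 0.93)]
[([247.3, 250.3, 40.4, 45.3], 0.58)]
```

```bash
python3 -m pendant '[[-0.0012,0.0066,0.004,0.045],[-0.0014,0.0069,0.0033,0.045],[-0.0012,0.0069,0.0033,0.045],[-0.001,0.0069,0.0033,0.045],[-0.0009,0.007,0.0033,0.045],[-0.0007,0.007,0.0033,0.045]]'
python3 arc.py 1 .05 1 .9
python3 - <<'E'
from workcell import arm;from h import *
arm.capture("top");m=arm.camera_model("top");hz=w(np.load("p.npy"),[-139,209,165])[0]
for th in(.8,1.0,1.1,1.2): print(th,proj(m,hz+149*np.array([-np.sin(th),-np.cos(th),0])+45*np.array([-np.cos(th),np.sin(th),0])).round()[0][::-1])
print([(d["centre"],d["score"]) for d in arm.tip_of("top","pull_mid")])
E
```

```text
t: 27.6
ee_pos: [445.0, 233.4, 167.2]
tool_rot: [-0.488, 1.012, 0.269]
contact_force: [-9.3, -1.8, -1.6]
grip_width: 29.8
[ 0.54  0.19  2.14 -0.69  0.43  0.59] [[0.51, -0.434, 0.742], [-0.008, 0.861, 0.509], [-0.86, -0.265, 0.436]]
theta 1.14 r 157.0 grasp [435. 234. 183.]
[0.0001, 0.0067, 0.0042] 0.045 [445. 241. 167.]
0.8 [287. 266.]
1.0 [290. 257.]
1.1 [291. 252.]
1.2 [291. 248.]
[([290.6, 251.1], 0.85)]
```

```bash
python3 -m pendant '[[0,0,0,0],[0,0,0,0],[0,0,0,0],[-0.03,0,0,0],[-0.04,0,0,0],[-0.045,0,0,0],[-0.045,0,0,0],[-0.045,0,0,0]]' 42
python3 -m pendant '[[0,0,0,-0.1],[0,0,0,-0.1],[0,0,0,0]]' 0 20
python3 - <<'E'
from workcell import arm;from h import *
o=arm.observe();M=R.from_rotvec(o['tool_rot']).as_matrix();T=o['ee_pos'];print(o['joint_pos'].round(2),T,M.round(2).tolist())
for P in((340,115,270),(463,125,198),(442,235,198)): print((M.T@(np.array(P)-T)/1000).round(4)); T=np.array(P)
E
```

```text
t: 28.5
ee_pos: [340.7, 235.2, 346.5]
tool_rot: [-0.486, 1.006, 0.272]
contact_force: [0.5, 0.4, -0.6]
grip_width: 39.0
t: 28.8
ee_pos: [341.8, 235.5, 345.1]
tool_rot: [-0.669, 0.982, 0.376]
contact_force: [-0.0, 0.3, -0.1]
grip_width: 19.4
[ 0.72 -0.22  2.05 -0.44  0.94  0.18] [341.77080358 235.4987157  345.11902707] [[0.51, -0.57, 0.64], [-0.0, 0.74, 0.67], [-0.86, -0.35, 0.38]]
[ 0.0638 -0.0623 -0.1105]
[ 0.125  -0.0382  0.0576]
[-0.0111  0.0937  0.0604]
```

```bash
python3 -m pendant '[[0.016,-0.0156,-0.0276,0],[0.016,-0.0156,-0.0276,0],[0.016,-0.0156,-0.0276,0],[0.016,-0.0156,-0.0276,0],[0.0312,-0.0096,0.0144,0],[0.0312,-0.0096,0.0144,0],[0.0312,-0.0096,0.0144,0],[0.0312,-0.0096,0.0144,0]]'
python3 -m pendant '[[-0.0009,0.0078,0.005,0],[-0.0009,0.0078,0.005,0],[-0.0009,0.0078,0.005,0],[-0.0009,0.0078,0.005,0],[-0.0009,0.0078,0.005,0],[-0.0009,0.0078,0.005,0],[-0.0009,0.0078,0.005,0],[-0.0009,0.0078,0.005,0]]'
python3 -m pendant '[[-0.0009,0.0078,0.005,0],[-0.0009,0.0078,0.005,0],[-0.0009,0.0078,0.005,0],[-0.0009,0.0078,0.005,0],[0,0,0,0]]'
```

```text
t: 29.6
ee_pos: [464.3, 124.3, 196.5]
tool_rot: [-0.665, 0.984, 0.373]
contact_force: [-0.6, -0.0, 1.2]
grip_width: 0.1
t: 30.4
ee_pos: [448.9, 197.9, 197.0]
tool_rot: [-0.665, 0.985, 0.373]
contact_force: [-0.3, -0.8, 0.1]
grip_width: 0.3
t: 30.9
ee_pos: [442.0, 234.9, 196.9]
tool_rot: [-0.666, 0.984, 0.374]
contact_force: [0.6, -0.0, 0.4]
grip_width: 0.0
```

```bash
python3 -m pendant '[[0,-0.0296,-0.0268,0],[0,-0.0296,-0.0268,0],[-0.045,0,0,0],[-0.045,0,0,0],[-0.045,0,0,0],[-0.045,0,0,0],[-0.045,0,0,0]]'
python3 - <<'E'
from workcell import arm;from h import *
m=arm.camera_model("top");im=arm.capture("top");p=np.load("p.npy")
for s in(-1,1):
    hz=w(p,[-139,s*209,250])[0]
    for th in(1.4,1.5,1.6,1.7): print(s,th,proj(m,hz+206*np.array([-np.sin(th),-s*np.cos(th),0])).round(1))
x0,y0=190,160;cv2.imwrite("pics/top4.png",cv2.resize(im[y0:y0+180,x0:x0+240,::-1],None,fx=3,fy=3,interpolation=cv2.INTER_CUBIC))
E
```

```text
t: 31.6
ee_pos: [324.8, 154.5, 391.8]
tool_rot: [-0.666, 0.984, 0.373]
contact_force: [0.8, 2.1, 0.4]
grip_width: 0.6
-1 1.4 [[360.6 305.3]]
-1 1.5 [[367.1 306.2]]
-1 1.6 [[373.5 306.5]]
-1 1.7 [[380.  306.1]]
1 1.4 [[251.1 303.8]]
1 1.5 [[244.6 304.5]]
1 1.6 [[238.2 304.5]]
1 1.7 [[231.7 303.8]]
```

View pics/top4.png

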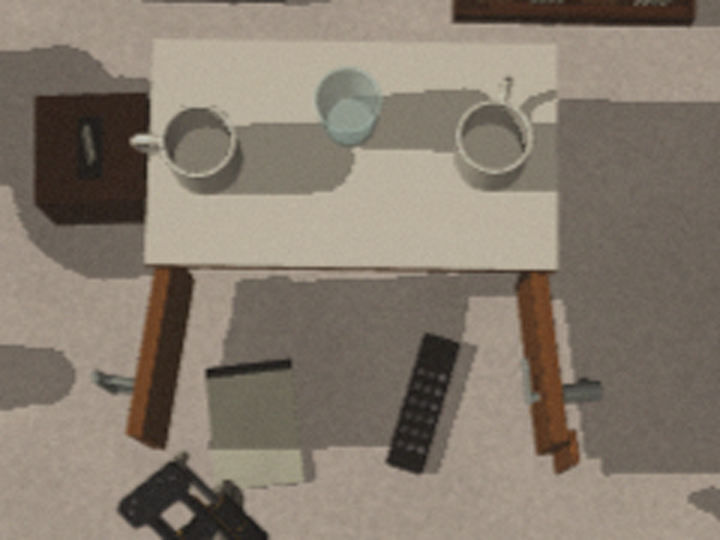

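Both doors stand past square: left about 1.69 rad (edge at crop (127,432)), right about 1.6 rad (edge near (560,452)). The mugs, tumbler, remote and notepad have not moved, and the arm is clear. Handing in.

```bash
python3 -c "
from workcell import arm
print(arm.observe()['contact_force'].round(1)); print(arm.close_job())"
```

```text
[0.2 1.1 7.5]
the job is handed in; nothing more can be done
None
```

Both cupboard doors are open past square and the job is handed in, at about 31.6 s of the 72 s allowed.

**What I did:** The moves gave no direct way to tilt the tool, so I over-reached until the arm tilted it about 31°. I pushed the lever down until it hung upright, then pulled the right door open by it and pushed it the rest of the way from inside. I then did the same with the left door, using its pull. My first grip on the left pull would have run the last joint out of range, so I let go and gripped again with the tool turned half round.

**Last checks:**
- **Doors:** in the last top picture the right door stands at about 1.6 rad and the left at about 1.7 rad.
- **Loose things:** the mugs, tumbler, remote and notepad look unmoved. The bottle and jar were outside that crop, so I did not check them again, but the arm never worked near them.
- **Forces:** the highest I read was about 33 N at the wrist, while gripping the left pull. I only read forces at the end of each move, so a brief higher one would not show.
- **One reading that disagreed:** the final force reading showed 7.5 N upwards, against 0.4 N just before. The gripper was about 390 mm up and looked clear of everything, so I took it for noise and did not look into it.

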